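Empty the tipping scrap tray, saving the good vial

TASK

Clear the cardboard offcuts into the waste bin: first take the vial out of the hinged tray and stand it upright in the shallow dish on the worktop, and put the stray offcut lying on the worktop into the tray with the other two. Then lift the tray by its handle to tip it until all three offcuts have slid into the bin behind it, lower it gently back down flat without letting it drop, and let go. Never lay the vial over, and leave the tape roll and the carton where they are.

Things in the scene. Friction and masses are not known exactly. Their poses are not given: they have to be found in the camera images.
- station: Fixed tipping station: grey base plate 355 x 262 mm on the worktop that carries, near to far along its own +x, a hinged aluminium tray and an open grey bin. Origin on the worktop under the tray's middle; x points away from the robot from tray to bin (yaw varies a little), z up. The tray's hinge axis runs along the station's y through (66, 0, 114) mm.
- tray (a joint): Tilt of the tray in rad: 0 = down and level on its posts (where it starts and must end), grows as the handle end is lifted, stop at 1.1. It falls back by its own weight (0.35 kg) if let go. At a steep tilt (0.7 to 1.0) offcuts slide off its open far end into the bin.
- tray_floor (a point): Middle of the tray's floor top, 125 mm above the worktop when level; turns with the tray. From here the floor reaches 93 mm towards the handle, 102 mm towards the bin, and 101 mm to each side. Walls 4 mm thick, 25 mm high above the floor at the handle end and both sides; the end towards the bin is open.
- tray_handle (a point): Middle of the tray's handle: a round bright steel bar, 10 mm in diameter, 90 mm long along the station's y, 170 mm above the worktop when level, 33 mm outside the outer face of the tray's near wall. In the station frame at tilt 0 it is at (-130, 0, 170) mm. A rod slopes from each end of it down to the wall; free below and at both sides for fingers.
- bin_in (a point): Centre of the bin's inner floor, 10 mm above the worktop, axes as the station's. Inside 142 mm along x, 248 mm along y; near and side walls 78 to 81 mm high above its floor, far wall 123 mm.
- vial: Good screw-cap sample vial, the only one in the tray, standing among the offcuts; 62 mm tall, glass body 28 mm in diameter, ribbed cap 31 mm in diameter from 46 to 62 mm. Origin at the centre of its underside, z along its axis.
- offcut_short: Cardboard edge-protector offcut, 36 mm long, starts in the tray. L-section: a flat leg 32 x 8 mm lies down and an upright leg 8 mm thick rises to 32 mm. Origin at the centre of the flat leg's underside; y along its length; the upright leg's middle plane is at x = -12 mm.
- offcut_long: The same section, 54 mm long, starts in the tray. Axes as for the short one.
- offcut_stray: The same section, 44 mm long, starts on the worktop to the right. Axes as for the short one.
- dish_in (a point): Centre of the inner floor of the shallow white square dish, fixed on the worktop at the front left or the front right; outside 110 x 110 mm, rim 12 mm high, walls and floor 3 mm thick, so the floor is 3 mm above the worktop.
- tape_roll: Bystander: roll of masking tape lying flat, 103 mm in diameter, 25 mm high, at the front corner where the dish is not. Origin at the centre of its underside.
- carton: Bystander: small upright carton 50 x 34 x 80 mm at the left. Origin at the centre of its underside.

How it is judged:
On the way, in this order (a step that is already met when the one before it is completed fails the run):
1. the vial stands upright in the dish, and the stray offcut is in the level tray (horizontal distance between vial and dish_in below 0.056 m and height (world z) of vial below 0.012 m and angle between vial's own z axis and vertical below 0.12 rad and linear speed of vial below 0.03 m/s and x of offcut_stray in the frame of tray_floor between -0.095 and 0.105 m and y of offcut_stray in the frame of tray_floor between -0.103 and 0.103 m and z of offcut_stray in the frame of tray_floor between -0.01 and 0.05 m and value of joint tray below 0.1 rad), for 0.2 s.
2. the tray is tipped by more than 0.35 rad (value of joint tray above 0.35 rad), for 0.2 s.
At the end, for the whole second after the job is handed in: All three offcuts lie at rest inside the bin; the tray is down level (within 0.05 rad); the vial stands upright (within 0.12 rad) at rest on the floor of the dish (horizontal distance between vial and dish_in below 0.056 m and height (world z) of vial below 0.012 m and angle between vial's own z axis and vertical below 0.12 rad and linear speed of each of vial, offcut_short, offcut_long, offcut_stray below 0.03 m/s and x of offcut_short in the frame of bin_in between -0.08 and 0.08 m and y of offcut_short in the frame of bin_in between -0.135 and 0.135 m and z of offcut_short in the frame of bin_in between -0.01 and 0.08 m and x of offcut_long in the frame of bin_in between -0.08 and 0.08 m and y of offcut_long in the frame of bin_in between -0.135 and 0.135 m and z of offcut_long in the frame of bin_in between -0.01 and 0.08 m and x of offcut_stray in the frame of bin_in between -0.08 and 0.08 m and y of offcut_stray in the frame of bin_in between -0.135 and 0.135 m and z of offcut_stray in the frame of bin_in between -0.01 and 0.08 m and value of joint tray below 0.05 rad); the robot touches nothing.
It fails at once if the vial is laid over (tilted by more than 0.7 rad) (angle between vial's own z axis and vertical above 0.7 rad).
It fails at once if the tray is let drop (falls faster than 2 rad/s) (velocity of joint tray below -2 rad/s).
It fails at once if the tape roll or the carton is moved by more than 30 mm (distance of any of tape_roll, carton from where it was at the start of the episode above 0.03 m).
It also fails if it takes over 66 s, if anything falls off the work surface, if the arm or the gripper's body presses on something with over 40 N, if the wrist force passes 120 N, or if a joint passes its speed limit or range.

ROBOT

A 6-joint arm with a two-finger parallel gripper is mounted at the origin on a cart in front of the work surface, level with it; the furniture and walls round the work are solid. World frame = base frame: x ahead of the robot, y to its left, z up, the work surface at z = 0. Lengths are in m, angles in rad, forces in N, time in s.
With the tool pointing down it reaches from about 0.3 to 0.95 m from the base axis. Payload 3.1 kg.
Tool frame: the origin (TCP) lies between the finger pads; the fingertips stand 14 mm ahead of it and the grasp point (between the pads) lies 5 mm behind it; z points along the fingers, y is the line along which they close (so a half turn about z gives the same grasp; the last joint's range is limited). The gripper opens to 85 mm and grips with 20 to 120 N. Pads are 22 mm wide; open, the fingers measure 114 mm over their backs; the gripper's body (76 mm by 85 mm) begins 54 mm behind the grasp point. The pads swing forward as they close: fully open they stand 13 mm farther back than shut.
Start: joints at [1.089, 0.308, 1.634, -0, 1.2, -0.07], TCP at [0.25, 0.573, 0.206] pointing down, gripper open.
Joint ranges: [-3.06, 3.06], [-0.79, 1.96], [0.05, 2.63], [-1.19, 4.34], [0.05, 2.64], [-2.94, 2.94]. Speed limits (rad/s): [2.79, 2.79, 3.14, 3.14, 3.14, 3.14].

INTERFACE

Orientations are given as a unit quaternion [x, y, z, w].
In Python, from rig import robot, camera, workorder gives the robot as it stands.
- The arm moves only by the shell command python3 -m crank 'ROWS' [FORCE]. ROWS is JSON, a list of rows, each a list of 3 entries, a list of its own where there are three numbers: the shift along the world's x, y, z scaled (see below), then the turn about the world's z scaled (see below), then the closure, from 0 (fully open) to 1 (shut). A call has 1 to 20 rows; each row is the pose to reach, as a shift and turn from the pose commanded when the call began, turning the shorter way round; what a row does not reach only later rows make up. The controller multiplies each number of a shift by 40 cm and each number of a turn by 2 pi rad. A row lasts 1/8 s, in which the tool goes at most 62.5 mm and 10.7 degrees, less where a joint would pass 70% of its speed; a pose out of reach is approached as far as the arm can. A call with a number of a shift or a turn outside -1 to 1 is refused whole. A call with a gripper value outside its range is refused whole. The fingers move at their own pace and stop on an object; FORCE is the grip in N (left out, the last holds). Time passes only in rows, so rows that repeat a pose let the fingers close. It gives the time, the measured TCP pose, the force, the opening and the grip force at its end, in the units of the state.
- robot.observe(): the state, without advancing time (a new reading comes with each control period).
- camera(name): name is "side" or "top"; returns a dict with "img" (420x560x3 uint8, blue, green, red), "mtx" (3x3 intrinsics, pixels), "cam_to_world" (4x4, takes a point from camera to world coordinates). Camera axes: x right, y down, z forward; pixel columns grow to the right and rows downward; lengths in m; the calibration is good to about 2 mm. A picture is of the moment at which its call begins. There is no depth.
- workorder.close_job(): hands the job in; it is judged then, once.
The state is a dict: "t": time; "qpos": joint angles; "joint_vel": joint speeds; "joint_torque": joint torques, N m; "position": TCP position; "orientation": TCP orientation; "contact_force": force on the tool from outside, world axes, zero at the start; "torque": the same for the moment, N m; "gripper_width": finger opening in m; "finger_force": force on a finger pad.
Only numpy, scipy, OpenCV 4.12 (cv2) and the standard library are available. Lean on these libraries where they do the work, as an engineer would, in place of code of your own. Each camera call takes 0.05 s, during which the arm holds its last target. There are 200 camera calls.

## Working session

There is one attempt and no reset: what is moved stays moved. The work goes in short steps, Python scripts to look and compute and a shell command to move; the robot and the scene stay as the last step left them, time stands still between calls to the robot, and variables do not carry over. Pictures are saved under pics/ and viewed, at most 10 in all, crops included, and the job is handed in when it is done.

```bash
mkdir -p pics; ls; python3 - <<'E'
from rig import robot,camera
import cv2,numpy as np
for n in("top","side"):
    c=camera(n); cv2.imwrite(f"pics/{n}0.png",c["img"]); print(n,c["mtx"].tolist(),np.round(c["cam_to_world"],4).tolist())
s=robot.observe();print(s["t"],s["position"],s["orientation"],s["gripper_width"])
E
```

```text
pics
top [[544.6462508370505, 0.0, 285.1045815989434], [0.0, 544.6462508370505, 211.45607505756644], [0.0, 0.0, 1.0]] [[0.2283, -0.9418, 0.2468, 0.2491], [-0.9736, -0.22, 0.061, -0.0953], [-0.0031, -0.2542, -0.9671, 1.4836], [0.0, 0.0, 0.0, 1.0]]
side [[521.6392200846477, 0.0, 277.0886758393845], [0.0, 521.6392200846477, 210.3331847708199], [0.0, 0.0, 1.0]] [[0.9947, -0.0636, 0.0803, 0.4615], [-0.1019, -0.5326, 0.8402, -1.2521], [-0.0107, -0.844, -0.5363, 0.926], [0.0, 0.0, 0.0, 1.0]]
0.1 [0.24982665 0.57202986 0.20444089] [ 2.04477747e-01  9.78870633e-01 -1.01798752e-03 -3.14567264e-04] 0.08575548067084285
```

View pics/top0.png

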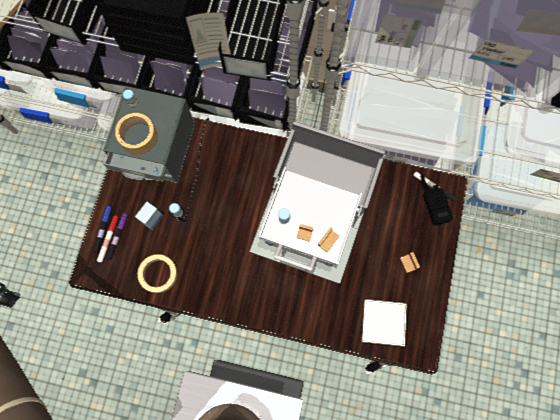

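View pics/side0.png

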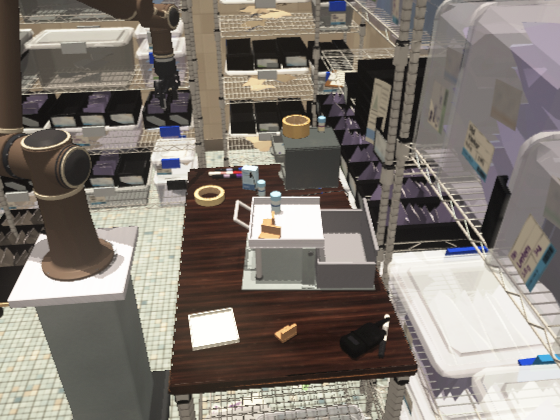

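Top view: vial cap (284,215) in the tray, offcuts at (305,233) and (329,240), handle near (295,260), stray (410,262), dish (384,323). A second vial at (175,210), next to the carton, is a decoy. I'll zoom in for exact edges.

```bash
cat > h.py <<'E'
import cv2,numpy as np
from rig import robot,camera
def ray(c,u,v,z):
    M=c["cam_to_world"];d=M[:3,:3]@np.linalg.inv(c["mtx"])@[u,v,1];o=M[:3,3]
    return np.round(o+d*(z-o[2])/d[2],4)
def proj(c,p):
    M=np.linalg.inv(c["cam_to_world"]);q=c["mtx"]@(M[:3,:3]@p+M[:3,3]);return q[:2]/q[2]
E
python3 - <<'E'
from h import *
a=cv2.imread("pics/top0.png");b=cv2.imread("pics/side0.png")
f=lambda im,x,y,w,h,W,H:cv2.resize(im[y:y+h,x:x+w],(W,H),interpolation=cv2.INTER_CUBIC)
cv2.imwrite("pics/c1.png",f(a,240,170,133,100,800,600))
out=np.zeros((600,800,3),np.uint8)
out[:300,:400]=f(a,350,240,100,75,400,300) # stray
out[:300,400:]=f(a,340,285,100,75,400,300) # dish
out[300:,:400]=f(b,225,185,100,75,400,300) # tray side
out[300:,400:]=f(b,250,300,80,60,400,300) 
cv2.imwrite("pics/c2.png",out)
E
```

```text
(no output)
```

View pics/c1.png

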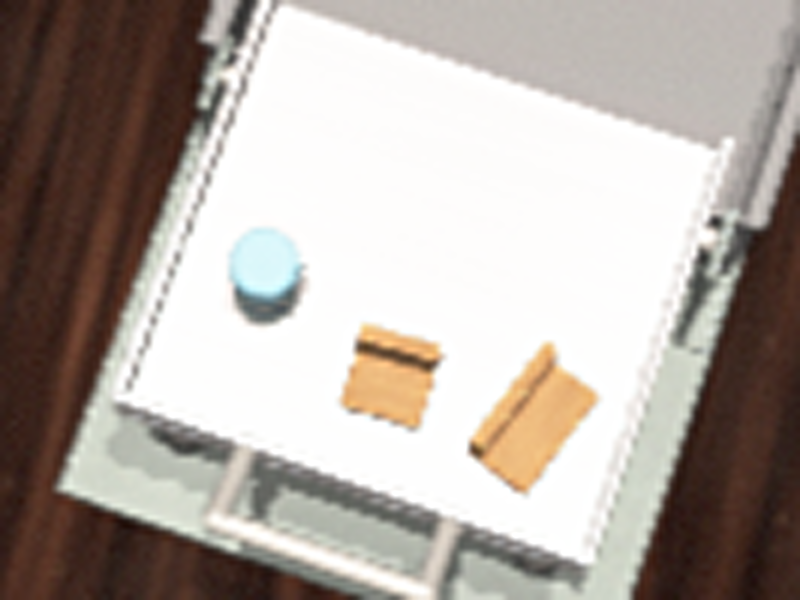

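View pics/c2.png

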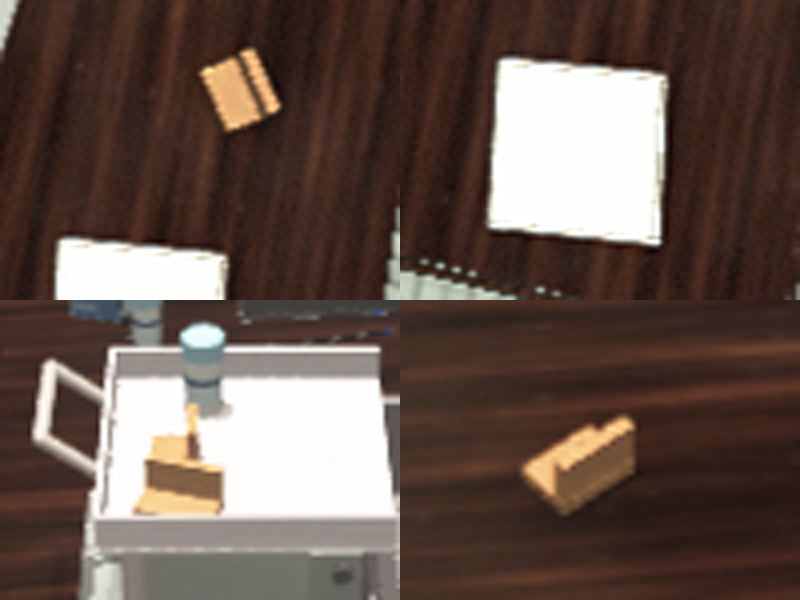

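Crop c1 shows the vial cap centre at (265,263), rim corners at (117,403) and (590,565), and handle ends at (213,522) and (432,590). Crop c2 shows the stray with its upright leg on the right and the dish corners clearly. Converting these to positions.

```bash
python3 - <<'E'
from h import *
c=camera("top");s=camera("side")
def P(cam,x,y,k,ox,oy,z): return ray(cam,(x+.5)/k-.5+ox,(y+.5)/k-.5+oy,z)
A=lambda x,y,z:P(c,x,y,6.015,240,170,z)
v=A(265,263,.187);print("vial",v, "side", P(s,202,332-300,4,225,185,.187))
nl,nr=A(117,403,.150),A(590,565,.150);fl,fr=A(270,5,.150),A(730,140,.150);print("rim",nl,nr,fl,fr,np.linalg.norm(nr-nl))
h1,h2=A(213,520,.172),A(432,589,.172);print("handle",h1,h2,(h1+h2)/2,np.linalg.norm(h1-h2))
print("handle side",P(s,50,365-300,4,225,185,.172),P(s,38,438-300,4,225,185,.172))
d=[P(c,x,y,4,340,285,.012) for x,y in((99,58),(267,73),(260,243),(89,228))];print("dish",np.mean(d,0),[np.linalg.norm(d[i]-d[i-1]) for i in range(4)])
print("stray top edge outer",[P(c,x,y,4,350,240,.032) for x,y in((254,47),(281,105),(240,55),(265,113))],"flat",[P(c,x,y,4,350,240,.008) for x,y in((201,72),(228,131))])
print("short up",[A(x,y,.157) for x,y in((362,325),(440,345),(437,362),(357,343))],"flat",[A(x,y,.133) for x,y in((343,405),(418,429))])
print("long up",[A(x,y,.157) for x,y in((547,343),(470,450),(556,363),(482,458))],"flat",[A(x,y,.133) for x,y in((598,398),(525,493))])
th=np.arctan2(*(-(nr-nl))[[0,1]]);print("yaw from near rim",np.arctan2((nr-nl)[0],-(nr-nl)[1]),"handle",np.arctan2((h2-h1)[0],-(h2-h1)[1]), "sides",[np.arctan2(d[1],d[0]) for d in(fl-nl,fr-nr)])
E
```

```text
vial [ 0.5745 -0.0111  0.187 ] side [ 0.5761 -0.002   0.187 ]
rim [0.5113 0.0375 0.15  ] [ 0.4895 -0.1679  0.15  ] [0.6957 0.0154 0.15  ] [ 0.6812 -0.1886  0.15  ] 0.20655362499844926
handle [ 0.4688 -0.0142  0.172 ] [ 0.4615 -0.1067  0.172 ] [ 0.46515 -0.06045  0.172  ] 0.09278760693109829
handle side [ 0.4691 -0.0089  0.172 ] [ 0.4578 -0.1003  0.172 ]
dish [ 0.38935  -0.327775  0.012   ] [np.float64(0.11130184185358301), np.float64(0.11231687317585014), np.float64(0.11086554920262652), np.float64(0.11207698247187065)]
stray top edge outer [array([ 0.5896, -0.366 ,  0.032 ]), array([ 0.5548, -0.3904,  0.032 ]), array([ 0.582 , -0.3578,  0.032 ]), array([ 0.547 , -0.3808,  0.032 ])] flat [array([ 0.5698, -0.3381,  0.008 ]), array([ 0.534 , -0.3632,  0.008 ])]
short up [array([ 0.5653, -0.0546,  0.157 ]), array([ 0.5643, -0.088 ,  0.157 ]), array([ 0.557 , -0.0884,  0.157 ]), array([ 0.5573, -0.0543,  0.157 ])] flat [array([ 0.5354, -0.0537,  0.133 ]), array([ 0.5326, -0.0867,  0.133 ])]
long up [array([ 0.5753, -0.1311,  0.157 ]), array([ 0.5238, -0.1096,  0.157 ]), array([ 0.5678, -0.1365,  0.157 ]), array([ 0.5216, -0.1152,  0.157 ])] flat [array([ 0.5628, -0.1576,  0.133 ]), array([ 0.5161, -0.1362,  0.133 ])]
yaw from near rim -0.10573852688052726 handle -0.078755687642435 sides [np.float64(-0.11927923502443907), np.float64(-0.10756444752982851)]
```

```bash
python3 -m crank '[[[0,0,0.1],0,0],[[0.1,-0.1,0.16],-0.03,0],[[0.5,-0.93,0.16],-0.2,0],[[0.5,-0.93,0.16],-0.2,0],[[0.5,-0.93,0.16],-0.2,0],[[0.5,-0.93,0.16],-0.2,0],[[0.5,-0.93,0.16],-0.2,0],[[0.5,-0.93,0.16],-0.2,0],[[0.5,-0.93,0.16],-0.2,0],[[0.5,-0.93,0.16],-0.2,0],[[0.5,-0.93,0.16],-0.2,0]]' 40; python3 -c "
from h import *
c=camera('side')
for x,y in((254,47),(281,105)):
  from h import ray
p=lambda x,y,z:ray(c,(x+.5)/5-.5+250,(y+.5)/5-.5+300,z)
print(p(233,118,.032),p(158,167,.032),p(165,215,0),p(235,170,0))"
```

```text
t: 1.58
position: [0.4496, 0.2019, 0.2695]
orientation: [0.74, 0.673, -0.0, -0.0]
contact_force: [-0.2, 0.2, -0.2]
gripper_width: 0.0852
finger_force: 0.0
[ 0.5895 -0.3557  0.032 ] [ 0.5505 -0.3833  0.032 ] [ 0.5537 -0.3833 -0.    ] [ 0.5904 -0.3583  0.    ]
```

```bash
python3 -m crank '[[[0.314,-0.521,0],0,0.25],[[0.314,-0.521,0],0,0.25],[[0.314,-0.521,0],0,0.25],[[0.314,-0.521,0],0,0.25],[[0.314,-0.521,0],0,0.25],[[0.314,-0.521,-0.13],0,0.25],[[0.314,-0.521,-0.25],0,0.25],[[0.314,-0.521,-0.25],0,0.25],[[0.314,-0.521,-0.25],0,0.25],[[0.314,-0.521,-0.25],0,0.25]]' 40;  python3 - <<'E'
from h import *
a=camera("top")["img"];b=camera("side")["img"]
f=lambda im,x,y,w,h,W,H:cv2.resize(im[y:y+h,x:x+w],(W,H),interpolation=cv2.INTER_CUBIC)
cv2.imwrite("pics/d1.png",np.hstack([f(a,240,170,100,130,400,520),f(b,225,125,100,130,400,520)]))
E
```

```text
t: 2.88
position: [0.578, -0.0072, 0.1726]
orientation: [0.74, 0.672, 0.002, 0.002]
contact_force: [-0.3, -0.9, -1.3]
gripper_width: 0.0642
finger_force: 0.0
```

View pics/d1.png

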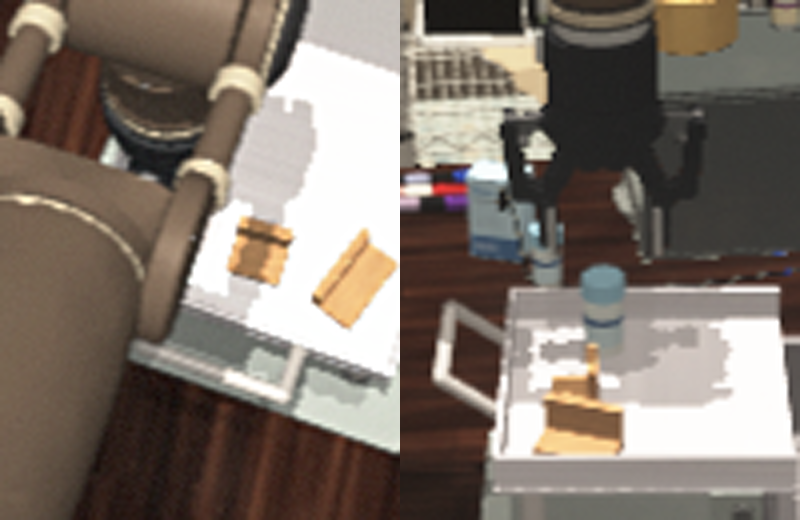

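The side crop shows the open fingertips at about (550,255) and (655,255). They appear above and behind the vial cap (603,268), not around it. I'll check the projections.

```bash
python3 - <<'E'
from h import *
s=robot.observe();print(s["t"],s["position"],s["contact_force"])
for n in("top","side"):
    c=camera(n);print(n,np.round(c["cam_to_world"][:3,3],4))
    for q in([.578,-.007,.1586],[.575,-.007,.187],[.575,-.007,.125]):print(q,proj(c,np.array(q)))
b=c["img"]
cv2.imwrite("pics/d2.png",cv2.resize(b[125:255,225:355],(600,600),interpolation=cv2.INTER_CUBIC))
E
```

```text
2.975 [ 0.57749841 -0.00750973  0.17207777] [-0.60309562 -0.4172094   0.59074401]
top [ 0.2491 -0.0953  1.4836]
[0.578, -0.007, 0.1586] [282.42956416 214.48019274]
[0.575, -0.007, 0.187] [282.05884095 212.75765402]
[0.575, -0.007, 0.125] [282.26450168 218.83431352]
side [ 0.4615 -1.2521  0.926 ]
[0.578, -0.007, 0.1586] [276.10306748 202.18807549]
[0.575, -0.007, 0.187] [274.91110157 193.55638424]
[0.575, -0.007, 0.125] [275.19261455 212.3150255 ]
```

View pics/d2.png

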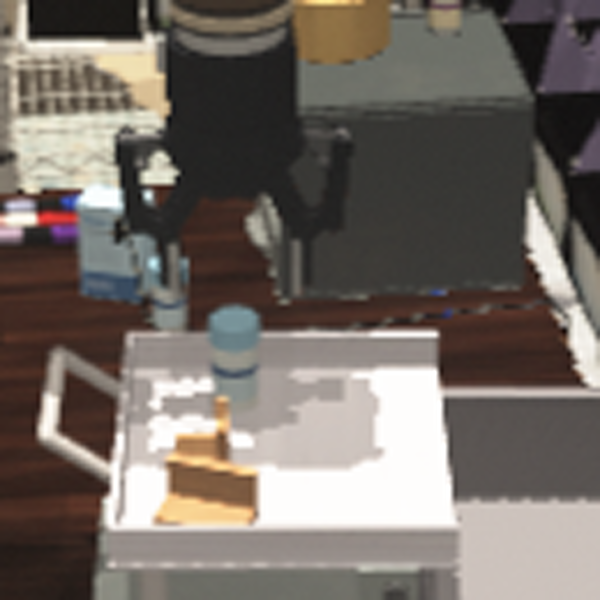

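The fingertips appear at side pixel row 189, where 199–202 was expected. I'll check for a bias against the first picture, where the gripper is in clear view.

```bash
python3 - <<'E'
from h import *
S=camera("side");T=camera("top")
im=cv2.imread("pics/side0.png")
p=np.array([.2498,.572,.2044]); o=[0,0,0]
for dz in(-.014,0,.05,.1,.2):print(dz,proj(S,p+[0,0,dz]),proj(T,p+[0,0,dz]))
p=np.array([.5775,-.0075,.172])
for dz in(-.014,0,.05,.1,.2):print(dz,proj(S,p+[0,0,dz]),proj(T,p+[0,0,dz]))
a=cv2.imread("pics/side0.png")[40:140,110:210]
t=cv2.imread("pics/top0.png")
b=T["img"][150:250,220:320]
cv2.imwrite("pics/d3.png",np.hstack([cv2.resize(x,(400,400),interpolation=cv2.INTER_CUBIC) for x in(a,b)]))
E
```

```text
-0.014 [170.97302131 118.2369116 ] [ 12.91677692 287.87234562]
0 [170.51327251 114.63401597] [ 10.01444392 287.16529327]
0.05 [168.84127003 101.53109871] [ -0.8728023  284.51299489]
0.1 [167.12077409  88.04815471] [-12.65140823 281.64354776]
0.2 [163.52561102  59.87407917] [-39.3596086  275.13702489]
-0.014 [275.94650304 202.4733849 ] [282.57945705 214.77116263]
0 [275.88715471 198.20964389] [282.53668238 213.37369467]
0.05 [275.67011842 182.61718258] [282.37667832 208.14628908]
0.1 [275.44480276 166.42990884] [282.20437488 202.51705729]
0.2 [274.96736312 132.12938115] [281.81672485 189.85235457]
```

View pics/d3.png

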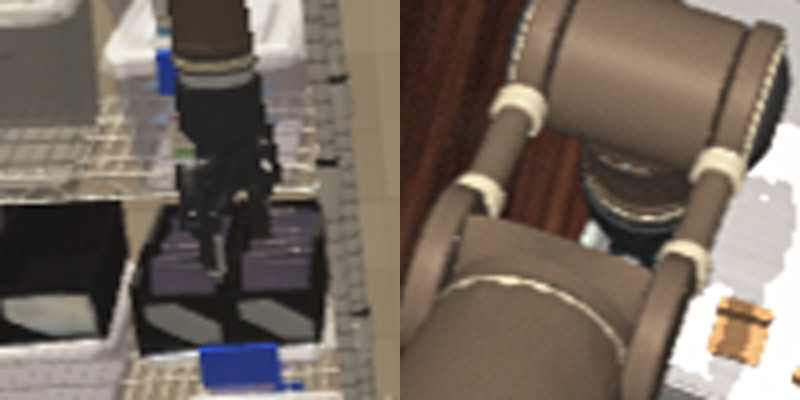

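Fingers look about 10 px (roughly 30 mm) higher than the measured pose implies. I'll nudge the fingers slightly and difference the images to locate the tips without touching the vial.

```bash
python3 -c "
from h import *
cv2.imwrite('a.png',camera('side')['img'])"; python3 -m crank '[[[0,0,0],0,0.38],[[0,0,0],0,0.38],[[0,0,0],0,0.38]]' 20; python3 - <<'E'
from h import *
c=camera('side')['img'];d=np.abs(c.astype(int)-cv2.imread('a.png')).max(2)
print("cols 250-300")
for r in range(150,225):print(r,''.join(' .:*#'[min(4,x//12)] for x in d[r,245:310]))
E
```

```text
t: 3.6
position: [0.5757, -0.0077, 0.1694]
orientation: [0.741, 0.672, -0.0, -0.0]
contact_force: [0.4, -0.6, 1.2]
gripper_width: 0.0529
finger_force: 0.0
cols 250-300
150                                                                  
151                                                                  
152       ..                                                         
153      ####.   . .                                     ::          
154     *###.######.                               ...:::.**         
155     :#   : ***:                               ......:: .         
156      .####*::                                      .:**.         
157      .:::    :*                                       ::         
158             .##                                                  
159           . ##  :                               .                
160          ** ## :#:                          .   .  .             
161      *   .#:.   :#                              .:.              
162     :#   ..##     *                                              
163           ##     *
[... 3551 characters left out ...]
              ##     *#                                           
215                                                                  
216                                                                  
217                                                                  
218                                                                  
219                                                                  
220                                                                  
221                                                                  
222                                                                  
223                                                                  
224
```

Tips appear at row 190, about 30 mm above the nominal position. Lowering 24 mm is safe on either reading, since both straddle the vial. So I'll lower and watch the force, then close gently.

```bash
python3 -m crank '[[[0,0,-0.03],0,0.38],[[0,0,-0.06],0,0.38],[[0,0,-0.06],0,0.38],[[0,0,-0.06],0,0.38]]' 20;  python3 -c "
from h import *
cv2.imwrite('a2.png',camera('side')['img'])"; python3 -m crank '[[[0,0,-0.0],0,0.6],[[0,0,0],0,0.8],[[0,0,0],0,0.8],[[0,0,0],0,0.8]]' 25; python3 - <<'E'
from h import *
c=camera('side')['img'];d=np.abs(c.astype(int)-cv2.imread('a2.png')).max(2)
cv2.imwrite("pics/e1.png",cv2.resize(c[125:255,225:355],(600,600),interpolation=cv2.INTER_CUBIC))
for r in range(180,215):print(r,''.join(' .:*#'[min(4,x//12)] for x in d[r,245:310]))
E
```

```text
t: 4.15
position: [0.5757, -0.0076, 0.1452]
orientation: [0.741, 0.672, -0.0, -0.0]
contact_force: [0.5, -0.7, 0.8]
gripper_width: 0.0529
finger_force: 0.0
t: 4.7
position: [0.5762, -0.0077, 0.1462]
orientation: [0.741, 0.672, 0.0, 0.0]
contact_force: [-0.5, 0.5, 2.0]
gripper_width: 0.0296
finger_force: 24.8
180        .:##*           ..            **           ...            
181          ###:         .::           ...          ...             
182          ###*        .:::.          ..::         ...             
183          *###*       .:::            .##        ....             
184           *###       ....             ##        ...              
185           ...  .::.                  ..    ..                    
186                *###.. . .            ...:* ...                   
187                .### ...:*           :#..:#*...                   
188                .###. .:##.          *##.:#*..                    
189                .### ..:##           :##:.:.::.                   
190                .##:::..##           :##... :.                    
191                 
[... 920 characters left out ...]
                                       
205                           .                                      
206                           .                                      
207                           .                   .. .:              
208                                              ..      ..          
209                                                      ..          
210                   ###* ###                                 *.    
211                                                      ..          
212               .*.                           .:. .::.        #.   
213                     .                                      *#.   
214                    *#  .:.
```

View pics/e1.png

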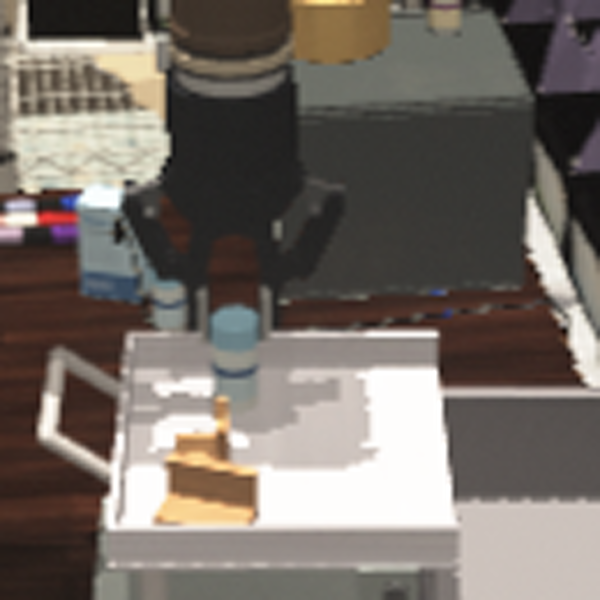

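Gripped (width 29.6 mm), with the pads around the cap. I'll lift, watch the width, and move over the dish.

```bash
python3 -m crank '[[[0,0,0],0,0.9],[[0,0,0.05],0,0.9],[[0,0,0.15],0,0.9],[[0,0,0.28],0,0.9],[[0,0,0.33],0,0.9],[[-0.06,-0.1,0.33],0,0.9],[[-0.14,-0.24,0.33],0,0.9],[[-0.22,-0.38,0.33],0,0.9],[[-0.3,-0.52,0.33],0,0.9],[[-0.38,-0.65,0.33],0,0.9],[[-0.44,-0.75,0.3],0,0.9],[[-0.467,-0.794,0.2],0,0.9],[[-0.467,-0.794,0.1],0,0.9],[[-0.467,-0.794,0.0],0,0.9],[[-0.467,-0.794,-0.1],0,0.9],[[-0.467,-0.794,-0.2],0,0.9],[[-0.467,-0.794,-0.25],0,0.9],[[-0.467,-0.794,-0.25],0,0.9],[[-0.467,-0.794,-0.25],0,0.9]]' 40;  python3 - <<'E'
from h import *
c=camera('side');t=camera("top")
print(proj(c,np.array([.389,-.325,.003])),proj(t,np.array([.389,-.325,.003])))
f=lambda im,x,y,w,h,W,H:cv2.resize(im[y:y+h,x:x+w],(W,H),interpolation=cv2.INTER_CUBIC)
cv2.imwrite("pics/e2.png",np.hstack([f(t["img"],330,250,100,130,400,520),f(c["img"],165,225,100,130,400,520)]))
E
```

```text
t: 7.12
position: [0.3894, -0.3256, 0.0461]
orientation: [0.741, 0.672, 0.0, 0.0]
contact_force: [0.3, -0.4, -0.2]
gripper_width: 0.0289
finger_force: 39.6
[212.62413054 329.54174917] [382.6817851  322.12022895]
```

View pics/e2.png

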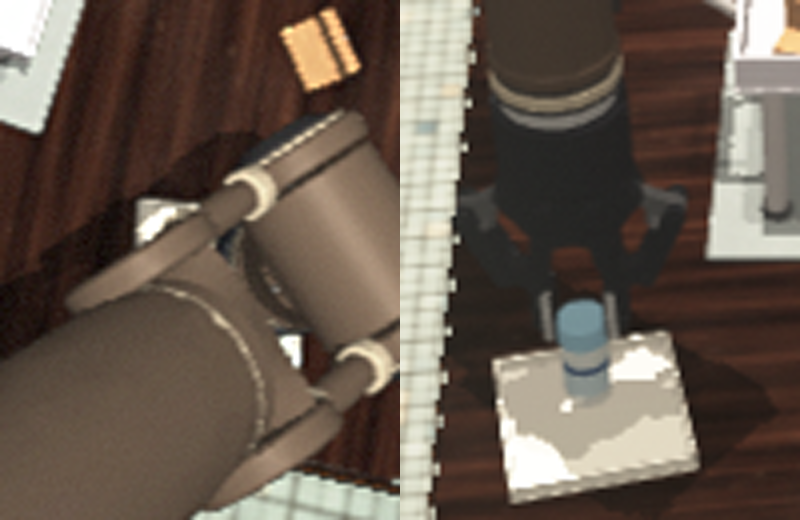

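The vial is held upright over the dish. Its base is at side pixel (212,324) and the dish centre is at (213,330), so it sits about 18–22 mm above the floor. Lowering in two steps.

```bash
python3 -m crank '[[[0,0,-0.02],0,0.9],[[0,0,-0.04],0,0.9],[[0,0,-0.046],0,0.9],[[0,0,-0.046],0,0.9]]'; python3 -m crank '[[[0,0,-0.0025],0,0.9],[[0,0,-0.005],0,0.9],[[0,0,-0.0075],0,0.9],[[0,0,-0.0075],0,0.9]]'
```

```text
t: 7.72
position: [0.3887, -0.325, 0.0267]
orientation: [0.741, 0.672, -0.0, -0.0]
contact_force: [-0.2, 0.1, 0.8]
gripper_width: 0.0295
finger_force: 39.6
t: 8.22
position: [0.3891, -0.3254, 0.0243]
orientation: [0.741, 0.672, -0.0, 0.0]
contact_force: [0.0, 0.5, 1.0]
gripper_width: 0.029
finger_force: 39.6
```

```bash
python3 -m crank '[[[0,0,-0.0025],0,0.9],[[0,0,-0.005],0,0.9],[[0,0,-0.005],0,0.9]]'; python3 -m crank '[[[0,0,-0.0025],0,0.9],[[0,0,-0.005],0,0.9],[[0,0,-0.005],0,0.9]]'
```

```text
t: 8.6
position: [0.3892, -0.3258, 0.0242]
orientation: [0.741, 0.672, -0.0, -0.0]
contact_force: [-3.7, 3.1, 15.5]
gripper_width: 0.0294
finger_force: 40.8
t: 8.98
position: [0.3894, -0.3261, 0.0241]
orientation: [0.741, 0.672, -0.0, -0.0]
contact_force: [-7.2, 4.4, 26.6]
gripper_width: 0.0292
finger_force: 42.1
```

Contact at the height expected. Unloading, releasing, rising and moving aside to check.

```bash
python3 -m crank '[[[0,0,0.008],0,0.9],[[0,0,0.008],0,0.7],[[0,0,0.008],0,0.4],[[0,0,0.008],0,0.35],[[0,0,0.008],0,0.35],[[0,0,0.05],0,0.35],[[0,0,0.15],0,0.35],[[0,0,0.3],0,0.35],[[0,0,0.45],0,0.35],[[0.05,0.15,0.55],-0.03,0.35],[[0.1,0.3,0.55],-0.06,0.35],[[0.1,0.45,0.55],-0.09,0.35],[[0.1,0.6,0.55],-0.115,0.4],[[0.1,0.7,0.55],-0.137,0.4],[[0.1,0.7,0.55],-0.137,0.45],[[0.1,0.7,0.55],-0.137,0.45]]' 40; python3 - <<'E'
from h import *
for n in("top","side"):
    c=camera(n);im=c["img"];cv2.imwrite(f"{n}1.png",im)
    p=proj(c,np.array([.389,-.3257,.065]));x,y=np.round(p).astype(int)
    hs=cv2.cvtColor(im,cv2.COLOR_BGR2HSV);m=cv2.inRange(hs,(85,50,60),(115,255,255));w=np.zeros_like(m);w[y-25:y+25,x-25:x+25]=1
    k,_,st,ce=cv2.connectedComponentsWithStats(m*w);print(n,p,[(st[i].tolist(),ce[i]) for i in range(1,k) if st[i][4]>8])
    if n=="top":print([ray(c,*ce[i],.062) for i in range(1,k) if st[i][4]>20])
    else:
      for r in range(y-8,y+30):print(r,''.join(' #'[v>0] for v in m[r,x-15:x+15]))
E
```

```text
t: 10.98
position: [0.429, -0.0442, 0.2411]
orientation: [0.953, 0.303, 0.001, 0.0]
contact_force: [-0.5, 0.5, -0.5]
gripper_width: 0.0468
finger_force: 0.0
top [387.07773197 320.78480041] [([382, 316, 7, 11, 23], array([383.7826087 , 320.86956522]))]
[array([ 0.3872, -0.318 ,  0.062 ])]
side [210.60705043 310.85295479] []Traceback (most recent call last):
  File "<stdin>", line 9, in <module>
  File "<stdin>", line 9, in <genexpr>
TypeError: string indices must be integers, not 'numpy.bool'
```

```bash
python3 - <<'E'
from h import *
for n,(x,y) in(("top",(384,321)),("side",(211,315))):
    hs=cv2.cvtColor(cv2.imread(f"{n}1.png"),cv2.COLOR_BGR2HSV).astype(int);print(n)
    for r in range(y-22,y+24):print(r,''.join('.' if hs[r,k,2]<70 else ('#' if hs[r,k,1]>60 and 80<hs[r,k,0]<120 else('+' if hs[r,k,1]>30 and 80<hs[r,k,0]<120 else ' ')) for k in range(x-24,x+24)))
E
```

```text
top
299 .. .          .........   ......................
300 ....                      ....................  
301 ...                              .............  
302 ...                                        .....
303 ...                                            .
304 . .                                            .
305 . .                                            .
306 . .                                             
307   .                                            .
308 . .                                            .
309   .                                            .
310   .                                            .
311   .                                            .
312   .                                            .
313   .                                            .
314   .                                            .
315   .                                            .
316   .                       +++                  .
317   .                     +#+                    .
318   .                    #++     +               .
319  .                    ##+       
[... 3039 characters left out ...]
   
325 ..                    +++++                     
326 ..                                              
327                                                 
328                                                 
329                                                 
330                                                 
331                                                 
332                                                 
333 ...                                             
334 ...                                             
335 ..                                              
336                                                 
337                                                 
338  ..
```

The vial stands upright in the dish, and both cameras match the robot's x and y. Next the stray: approach above it, then descend stepwise.

```bash
python3 -m crank '[[[0.05,-0.15,0],0,0.55],[[0.12,-0.3,0],0,0.55],[[0.2,-0.45,0],0,0.55],[[0.27,-0.6,0],0,0.55],[[0.33,-0.75,0],0,0.55],[[0.35,-0.815,-0.1],0,0.55],[[0.35,-0.815,-0.25],0,0.55],[[0.35,-0.815,-0.4],0,0.55],[[0.35,-0.815,-0.48],0,0.55],[[0.35,-0.815,-0.48],0,0.55],[[0.35,-0.815,-0.48],0,0.55]]' 40; python3 -m crank '[[[0,0,-0.03],0,0.55],[[0,0,-0.05],0,0.55],[[0,0,-0.05],0,0.55]]';  python3 - <<'E'
from h import *
for n in("top","side"):
    c=camera(n);cv2.imwrite(n+"2.png",c["img"])
    for p in([.569,-.371,.032],[.569,-.371,.057]):print(n,proj(c,np.array(p)))
T=cv2.imread("top2.png");S=cv2.imread("side2.png")
f=lambda im,x,y,w,h,W,H:cv2.resize(im[y:y+h,x:x+w],(W,H),interpolation=cv2.INTER_CUBIC)
cv2.imwrite("pics/f.png",np.hstack([f(T,375,225,80,120,400,600),f(S,245,260,80,120,400,600)]))
E
```

```text
t: 12.45
position: [0.5698, -0.3731, 0.0499]
orientation: [0.954, 0.301, 0.001, 0.001]
contact_force: [-0.2, 0.4, 0.9]
gripper_width: 0.0386
finger_force: 0.0
t: 12.82
position: [0.5684, -0.3707, 0.0276]
orientation: [0.953, 0.301, -0.0, -0.001]
contact_force: [-0.3, 0.4, 0.0]
gripper_width: 0.0382
finger_force: 0.0
top [413.64991834 259.13774168]
top [415.77608969 257.53676428]
side [288.43235429 328.54678814]
side [288.44282995 320.79237041]
```

View pics/f.png

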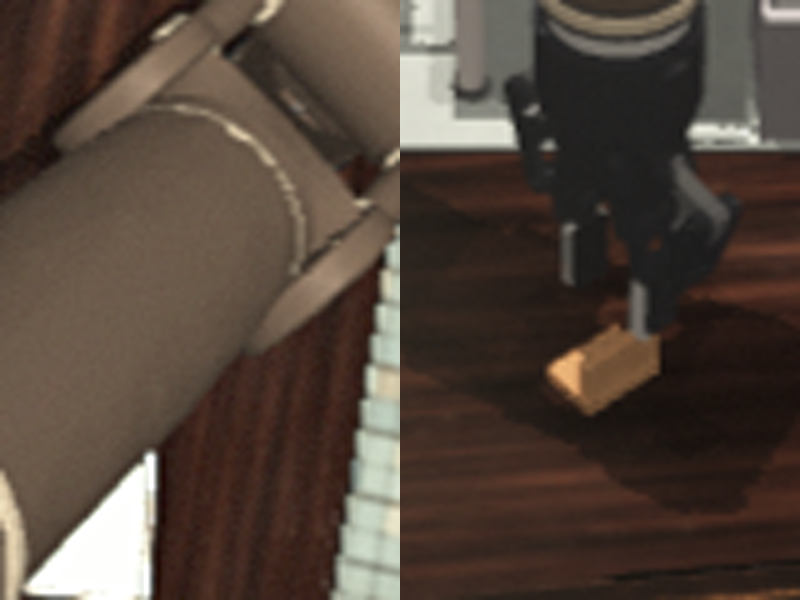

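The fingers straddle the upright leg: tips at (582,285) and (648,335), centred on the ridge. Tip height is about reported z + 28 mm. I'll descend a further 40 mm in two checks, then grip.

```bash
python3 -m crank '[[[0,0,-0.04],0,0.55],[[0,0,-0.07],0,0.55],[[0,0,-0.07],0,0.55]]'; python3 -m crank '[[[0,0,-0.015],0,0.55],[[0,0,-0.03],0,0.55],[[0,0,-0.03],0,0.55]]' ; python3 -m crank '[[[0,0,0],0,0.75],[[0,0,0],0,0.95],[[0,0,0],0,1],[[0,0,0],0,1],[[0,0,0],0,1]]' 40
```

```text
t: 13.3
position: [0.5673, -0.37, -0.0023]
orientation: [0.953, 0.301, -0.001, -0.002]
contact_force: [0.1, -0.6, -0.5]
gripper_width: 0.0383
finger_force: 0.0
t: 13.68
position: [0.5685, -0.3709, -0.0125]
orientation: [0.953, 0.301, -0.0, -0.0]
contact_force: [0.5, 0.5, -0.5]
gripper_width: 0.0386
finger_force: 0.0
t: 14.3
position: [0.5694, -0.3716, -0.0113]
orientation: [0.953, 0.301, 0.0, 0.0]
contact_force: [-0.1, -0.8, 2.1]
gripper_width: 0.0071
finger_force: 41.2
```

```bash
python3 -m crank '[[[0,0,0.05],0,1],[[0,0,0.18],0,1],[[0,0,0.32],0,1],[[0,0,0.46],0,1],[[0.02,0.1,0.5],0,1],[[0.06,0.24,0.5],0,1],[[0.1,0.38,0.5],0,1],[[0.14,0.52,0.5],0,1],[[0.17,0.66,0.5],0,1],[[0.184,0.741,0.48],0,1],[[0.184,0.741,0.42],0,1],[[0.184,0.741,0.36],0,1],[[0.184,0.741,0.335],0,1],[[0.184,0.741,0.325],0,1],[[0.184,0.741,0.325],0,1]]' 40;python3 -m crank '[[[0,0,-0.003],0,1],[[0,0,-0.006],0,1],[[0,0,-0.006],0,1]]'
```

```text
t: 16.18
position: [0.643, -0.0752, 0.119]
orientation: [0.954, 0.301, 0.0, 0.0]
contact_force: [-0.1, 0.0, -0.1]
gripper_width: 0.007
finger_force: 41.0
t: 16.55
position: [0.6427, -0.0749, 0.116]
orientation: [0.954, 0.301, 0.0, 0.0]
contact_force: [-0.1, -1.0, -0.3]
gripper_width: 0.0071
finger_force: 41.0
```

```bash
python3 -m crank '[[[0,0,-0.003],0,1],[[0,0,-0.003],0,0.8],[[0,0,-0.003],0,0.65],[[0,0,-0.003],0,0.65],[[0,0,0.05],0,0.65],[[0,0,0.18],0,0.65],[[0,0,0.32],0,0.65],[[-0.1,0.01,0.32],0.03,0.65],[[-0.22,0.02,0.32],0.06,0.65],[[-0.34,0.03,0.32],0.09,0.65],[[-0.42,0.04,0.32],0.12,0.65],[[-0.447,0.042,0.32],0.137,0.65],[[-0.447,0.042,0.32],0.137,0.65],[[-0.447,0.042,0.3],0.137,0.65],[[-0.447,0.042,0.3],0.137,0.65]]'
python3 - <<'E'
from h import *
im={n:camera(n) for n in("top","side")}
for n in im:cv2.imwrite(n+"3.png",im[n]["img"])
s=im["side"];t=im["top"]
print(proj(t,np.array([.635,-.065,.13])),proj(s,np.array([.464,-.058,.17])),proj(s,np.array([.464,-.058,.25])))
for n in im:
    hs=cv2.cvtColor(im[n]["img"],cv2.COLOR_BGR2HSV);m=cv2.inRange(hs,(8,80,120),(22,200,255))
    k,_,st,ce=cv2.connectedComponentsWithStats(m)
    print(n,[(st[i].tolist(),ray(im[n],*ce[i],.14)) for i in range(1,k) if st[i][4]>40])
E
```

```text
t: 18.42
position: [0.4638, -0.058, 0.2351]
orientation: [0.741, 0.671, -0.0, -0.001]
contact_force: [-0.2, 0.2, 0.5]
gripper_width: 0.0299
finger_force: 0.0
[309.44815378 201.36471793] [235.95617306 211.03125925] [234.33792627 185.27041036]
top [([8, 0, 13, 16, 54], array([0.9956, 0.8728, 0.14  ])), ([115, 114, 39, 41, 392], array([0.7136, 0.4289, 0.14  ])), ([302, 190, 17, 19, 177], array([ 0.6364, -0.0675,  0.14  ])), ([268, 194, 10, 10, 42], array([0.6196, 0.0285, 0.14  ])), ([276, 198, 45, 28, 252], array([ 0.6008, -0.0446,  0.14  ])), ([320, 217, 10, 12, 46], array([ 0.5857, -0.1161,  0.14  ])), ([269, 221, 43, 23, 181], array([ 0.5446, -0.036 ,  0.14  ])), ([325, 232, 14, 20, 106], array([ 0.544 , -0.1417,  0.14  ])), ([243, 242, 12, 11, 43], array([0.4807, 0.0584, 0.14  ])), ([297, 256, 15, 23, 92], array([ 0.4645, -0.0891,  0.14  ])), ([142, 258, 29, 30, 108], array([0.3662, 0.2672, 0.14  ])), ([152, 263, 25, 30, 53], array([0.3507, 0.2287, 0.14  ])), ([236, 270, 26, 23, 210], array([0.3987, 0.0394, 0.14  ])), ([257, 284, 27, 17, 149], array([ 0.3823, -0.0196,  0.14  ])), ([
[... 374 characters left out ...]
 20, 7, 88], array([0.668 , 2.2511, 0.14  ])), ([192, 35, 18, 10, 50], array([0.3278, 1.8967, 0.14  ])), ([211, 35, 29, 17, 249], array([0.482 , 1.7651, 0.14  ])), ([181, 46, 20, 10, 55], array([0.2751, 1.6606, 0.14  ])), ([278, 75, 17, 7, 88], array([0.7343, 1.1284, 0.14  ])), ([325, 80, 18, 7, 44], array([0.9288, 1.0094, 0.14  ])), ([282, 114, 28, 25, 546], array([0.7093, 0.5587, 0.14  ])), ([194, 185, 31, 21, 210], array([0.389, 0.066, 0.14 ])), ([198, 187, 23, 12, 143], array([0.3866, 0.1089, 0.14  ])), ([290, 211, 18, 15, 150], array([ 0.6368, -0.0712,  0.14  ])), ([259, 212, 22, 26, 329], array([ 0.5496, -0.1083,  0.14  ])), ([42, 252, 25, 27, 272], array([ 0.0107, -0.2128,  0.14  ]))]
```

The stray sits in the tray at (.636, -.068) in both views. Now down onto the handle and grip.

```bash
python3 -m crank '[[[0,0,-0.1],0,0.65],[[0,0,-0.2],0,0.65],[[0,0,-0.2],0,0.65]]'; python3 -m crank '[[[0,0,-0.05],0,0.65],[[0,0,-0.075],0,0.65],[[0,0,-0.075],0,0.65]]';python3 -m crank '[[[0,0,0],0,0.8],[[0,0,0],0,0.95],[[0,0,0],0,1],[[0,0,0],0,1],[[0,0,0],0,1]]' 40
```

```text
t: 18.9
position: [0.4607, -0.0573, 0.1526]
orientation: [0.741, 0.672, -0.002, -0.003]
contact_force: [-0.3, 0.4, 0.1]
gripper_width: 0.0298
finger_force: 0.0
t: 19.27
position: [0.464, -0.0581, 0.1261]
orientation: [0.741, 0.672, -0.0, -0.0]
contact_force: [-0.3, -0.3, -0.2]
gripper_width: 0.03
finger_force: 0.0
t: 19.9
position: [0.4644, -0.0582, 0.1269]
orientation: [0.741, 0.672, 0.0, 0.001]
contact_force: [-1.8, 0.6, 6.2]
gripper_width: 0.0081
finger_force: 39.2
```

```bash
python3 -m crank '[[[0.007,-0.001,0.024],0,1],[[0.016,-0.002,0.048],0,1],[[0.026,-0.003,0.071],0,1],[[0.037,-0.004,0.0945],0,1],[[0.05,-0.006,0.117],0,1],[[0.063,-0.007,0.139],0,1],[[0.077,-0.008,0.16],0,1],[[0.077,-0.008,0.16],0,1]]' 50
```

```text
t: 20.9
position: [0.4943, -0.0615, 0.1911]
orientation: [0.741, 0.672, -0.001, -0.0]
contact_force: [-6.4, -1.5, 2.4]
gripper_width: 0.0078
finger_force: 48.8
```

```bash
python3 -m crank '[[[0.016,-0.002,0.02],0,1],[[0.032,-0.003,0.039],0,1],[[0.049,-0.005,0.058],0,1],[[0.067,-0.007,0.075],0,1],[[0.087,-0.009,0.092],0,1],[[0.107,-0.011,0.108],0,1],[[0.128,-0.014,0.122],0,1],[[0.149,-0.016,0.136],0,1],[[0.171,-0.018,0.149],0,1],[[0.193,-0.02,0.16],0,1],[[0.216,-0.023,0.171],0,1],[[0.24,-0.0255,0.18],0,1],[[0.24,-0.0255,0.18],0,1],[[0.24,-0.0255,0.18],0,1],[[0.24,-0.0255,0.18],0,1],[[0.24,-0.0255,0.18],0,1]]' 50
python3 - <<'E'
from h import *
c=camera("side");cv2.imwrite("side4.png",c["img"]);t=camera("top");cv2.imwrite("top4.png",t["img"])
for n,c in(("side",c),("top",t)):
    hs=cv2.cvtColor(c["img"],cv2.COLOR_BGR2HSV);m=cv2.inRange(hs,(8,80,90),(22,200,255))
    k,_,st,ce=cv2.connectedComponentsWithStats(m)
    print(n,[(st[i].tolist(),ray(c,*ce[i],.02)) for i in range(1,k) if st[i][4]>25 and 230<ce[i][0]<400 and 130<ce[i][1]<300])
    print([proj(c,np.array(p)) .round() for p in([.68,.04,.01],[.68,-.2,.01],[.82,.04,.01],[.82,-.2,.01])])
E
```

```text
t: 22.9
position: [0.5923, -0.0725, 0.2651]
orientation: [0.741, 0.672, 0.001, 0.002]
contact_force: [-4.3, -2.3, 4.9]
gripper_width: 0.0079
finger_force: 50.8
side [([264, 229, 31, 3, 44], array([0.5907, 0.0548, 0.02  ])), ([328, 245, 28, 17, 252], array([ 0.7527, -0.0918,  0.02  ]))]
[array([308., 234.]), array([322., 285.]), array([353., 231.]), array([373., 281.])]
top [([301, 123, 47, 28, 304], array([ 0.8683, -0.0609,  0.02  ])), ([347, 140, 10, 9, 44], array([ 0.8627, -0.1452,  0.02  ])), ([284, 145, 8, 10, 33], array([0.8043, 0.0331, 0.02  ])), ([293, 146, 42, 29, 221], array([ 0.7912, -0.0509,  0.02  ])), ([270, 159, 16, 23, 108], array([0.7357, 0.0466, 0.02  ])), ([336, 164, 9, 13, 42], array([ 0.7754, -0.1291,  0.02  ])), ([323, 177, 32, 28, 282], array([ 0.7236, -0.1385,  0.02  ])), ([256, 185, 12, 10, 42], array([0.6706, 0.0745, 0.02  ])), ([382, 187, 14, 55, 131], array([ 0.68  , -0.2851,  0.02  ])), ([260, 195, 46, 29, 325], array([0.6293, 0.0094, 0.02  ])), ([393, 202, 10, 44, 107], array([ 0.6559, -0.3128,  0.02  ])), ([246, 208, 9, 10, 38], array([0.5984, 0.0924, 0.02  ])), ([298, 209, 27, 22, 134], array([ 0.6192, -0.0771,  0.02  ])), ([182, 216, 119, 151, 3980], array([0.3812, 0.0546, 0.02  ])), ([303, 233, 12, 15, 57], array([ 0.5574, -0.0831,  0.02  ])), ([271, 280, 10, 13, 36], array([ 0.4159, -0.0274,  0.02  ]))]
[array([275., 190.]), array([358., 209.]), array([286., 145.]), array([368., 163.])]
```

```bash
python3 -m crank '[[[0.02,-0.002,0.007],0,1],[[0.036,-0.004,0.011],0,1],[[0.036,-0.004,0.011],0,1],[[0.036,-0.004,0.011],0,1],[[0.036,-0.004,0.011],0,1],[[0.0,0,0],0,1],[[0,0,0],0,1]]' 50
python3 - <<'E'
from h import *
c=camera("side");im=c["img"];hs=cv2.cvtColor(im,cv2.COLOR_BGR2HSV);m=cv2.inRange(hs,(8,80,90),(22,200,255))
g=hs[...,2]
for r in range(222,272):print(r,''.join('#' if m[r,k] else ' .:-=+'[g[r,k]//43] for k in range(255,385)))
E
```

```text
t: 23.88
position: [0.5921, -0.0725, 0.2646]
orientation: [0.741, 0.672, 0.001, 0.003]
contact_force: [-2.3, -2.4, 5.5]
gripper_width: 0.0074
finger_force: 51.2
222 ..::----:.........................:-------------===============::::::::::::::::::::::::::::::::::::::::::........-===:   .:-:-----
223 ..::----:..........................:-------------==============-:::::::::::::::::::::::::::::::::::::::::........:==+=    .::-----
224 ...:----:...........................:-------------============--::::::::::::::::::::::::::::::::::::::::..........-==-    .::-----
225 ...:----:...........................::-------------===========--::::::::::::::::::::::::::::::::::::::::..........-==-    .::::-::
226 ...:----:............................:-------------=====-=====--:::::::::::::::::::::::::.:::::::::::::::.........-===:   .:::::::
227 ...:----:.............................:-------------====-=====--:::::::::::::::::::::::::::::::::::::::::.........:==+=   ::::::::
228 ...:----:..............................:-------------===-==--==-:::::::::::::::::::::::::::::::::::::::::.........:-==-   :::
[... 5110 characters left out ...]
::::.::::::::::::::-=++=-
267 ------------=+++++++++===========-::::::::::::::::::::::::::..:::.:.:.::..:....:.:....::.....::...:.::::.:.::::.::::::::.::--+++=-
268 ------------=++++++++============::::::::::::::::::::::::::::.::.::::..::.:..::..:.:.:.:::......:.:.:::..:.:.:.::::.::::..:-=+++--
269 ---------------==-------========-::::::::::::::::::::::::::::.:::.:.....:.:.....::....::..:.....::.....::.:..::.::::::::..::-+++--
270 ---------------------::::::::::::::::::::::::::::::::::::::::..:.:..:..:.:....::......:.:...:...::..:.::.:.:::.::.::.::...#:=+++:-
271 ----------------------:::::::::::::::::::::::::::::::::::::::..:....:.....:.::....:.......::..:.:..:.......::::..::::.:...##-+++::
```

Several pieces are in the bin. Lowering slowly along the arc.

```bash
python3 -m crank '[[[-0.024,0.0025,-0.009],0,1],[[-0.046,0.005,-0.02],0,1],[[-0.069,0.0075,-0.031],0,1],[[-0.091,0.01,-0.044],0,1],[[-0.112,0.012,-0.058],0,1],[[-0.133,0.0145,-0.072],0,1],[[-0.153,0.0165,-0.088],0,1],[[-0.173,0.0185,-0.105],0,1],[[-0.191,0.0205,-0.122],0,1],[[-0.208,0.022,-0.141],0,1],[[-0.224,0.024,-0.16],0,1],[[-0.24,0.0255,-0.18],0,1],[[-0.254,0.027,-0.201],0,1],[[-0.267,0.028,-0.223],0,1],[[-0.28,0.0295,-0.2455],0,1],[[-0.291,0.0305,-0.269],0,1],[[-0.301,0.0315,-0.292],0,1],[[-0.309,0.0325,-0.316],0,1],[[-0.317,0.0335,-0.338],0,1],[[-0.317,0.0335,-0.338],0,1]]' 50; python3 -m crank '[[[0,0,-0.002],0,1],[[0,0,-0.004],0,1],[[0,0,-0.004],0,1]]'
```

```text
t: 26.42
position: [0.4644, -0.058, 0.1272]
orientation: [0.741, 0.672, 0.001, 0.0]
contact_force: [1.8, -1.4, 2.4]
gripper_width: 0.0081
finger_force: 52.3
t: 26.8
position: [0.4644, -0.058, 0.1271]
orientation: [0.741, 0.672, 0.0, 0.0]
contact_force: [-2.6, -0.3, 12.3]
gripper_width: 0.0078
finger_force: 53.3
```

```bash
python3 -m crank '[[[0,0,0.002],0,0.85],[[0,0,0.002],0,0.65],[[0,0,0.002],0,0.65],[[0,0,0.002],0,0.65],[[0,0,0.08],0,0.65],[[0,0,0.2],0,0.65],[[0,0,0.35],0,0.65],[[-0.05,0.15,0.4],0,0.65],[[-0.1,0.3,0.4],0,0.65],[[-0.1,0.45,0.4],0,0.65],[[-0.1,0.6,0.4],0,0.65],[[-0.1,0.7,0.4],0,0.65],[[-0.1,0.75,0.4],0,0.65],[[-0.1,0.75,0.4],0,0.65]]'
python3 - <<'E'
from h import *
for n in("top","side"):
    c=camera(n);im=c["img"];cv2.imwrite(n+"5.png",im);hs=cv2.cvtColor(im,cv2.COLOR_BGR2HSV)
    m=cv2.inRange(hs,(8,80,90),(22,200,255))
    k,_,st,ce=cv2.connectedComponentsWithStats(m)
    print(n,[(st[i].tolist(),ray(c,*ce[i],.02)) for i in range(1,k) if st[i][4]>15 and 230<ce[i][0]<430 and 100<ce[i][1]<300])
    print(proj(c,np.array([.464,-.058,.172])))
    if n=="top":
        for r in range(125,185):print(r,''.join('#' if m[r,q] else ' .:-=+'[hs[r,q,2]//43] for q in range(270,390)))
E
```

```text
t: 28.55
position: [0.4233, 0.243, 0.2845]
orientation: [0.74, 0.673, -0.001, -0.0]
contact_force: [-0.5, -0.3, 0.1]
gripper_width: 0.0298
finger_force: 0.0
top [([317, 165, 38, 27, 514], array([ 0.751 , -0.1234,  0.02  ])), ([385, 200, 8, 31, 58], array([ 0.6769, -0.2851,  0.02  ])), ([250, 204, 9, 34, 70], array([0.5787, 0.0752, 0.02  ])), ([398, 208, 4, 13, 20], array([ 0.6882, -0.3136,  0.02  ]))]
[292.04369368 261.96912701]
125 .:::::::::::.     ..:::...:-========--------::===--:::::::----==-:---==+++++++===+++++=======+++++++++++++++++++++++++++
126 .....:::::::.    ...::.......:-========----::-----:::::::---====-----==+++++++==++++++===========+++++++++++++++++++++++
127 :.......::::.      ::::.........:--=======-::-----:::::::---====--====++++++++==+++++++=================++++++++++++++++
128 ++==-::::::.       .::.............:--=======-----:::::::---==----====++++++++==+++++++======================+++++++++++
129 +++++++++=--:.      :--:..............:--=======-::::::::---===---====++++++++==++++++++++++======================++++++
130 ++++++++++===:.::...:-=--.............
[... 6461 characters left out ...]
 ....-==+++=+++++++++++++++++++++++++++++++++++++++++#########-===###################-=============---:===-...........   
183 ....==-=++-++++++++++++++++++++++++++++++++++++++++++++#####-====###################==============--:-==-:...........   
184 .. .-=:-++-+++++++++++++++++++++++++++++++++++++++++++++++#-=====###################==============--:-==-............   
side [([282, 114, 29, 25, 584], array([0.7478, 0.8347, 0.02  ])), ([262, 141, 9, 3, 20], array([0.6062, 0.69  , 0.02  ])), ([261, 145, 10, 6, 30], array([0.5989, 0.6358, 0.02  ])), ([240, 233, 7, 4, 16], array([0.4831, 0.0455, 0.02  ])), ([328, 245, 28, 17, 254], array([ 0.753 , -0.0918,  0.02  ]))]
[235.91691889 210.40637253]
```

The tray is empty and three pieces lie clustered in the bin. Quick check that the tray matches its starting position and the vial and bystanders are unchanged, then hand in.

```bash
python3 - <<'E'
from h import *
a=cv2.imread("pics/side0.png").astype(int);b=cv2.imread("side5.png").astype(int);d=np.abs(a-b).max(2)
print("handle/near wall",(d[195:250,230:252]>40).mean(),"side wall",(d[228:240,248:322]>40).mean())
print("vial dish diff vs after placing",(np.abs(b-cv2.imread("side1.png"))[300:345,190:240].max(2)>40).mean())
T=camera("top");t0=cv2.imread("pics/top0.png").astype(int);t=T["img"].astype(int);m=np.abs(t-t0).max(2)>40
print("tape",m[250:298,133:180].mean(),"carton",m[200:230,135:165].mean(),"handle top",m[240:275,270:320].mean())
hs=cv2.cvtColor(T["img"],cv2.COLOR_BGR2HSV);o=cv2.inRange(hs,(8,80,90),(22,200,255))
for r in range(184,194):print(r,''.join('#' if o[r,q] else ' .:-=+'[hs[r,q,2]//43] for q in range(300,390)))
E
```

```text
handle/near wall 0.0 side wall 0.26013513513513514
vial dish diff vs after placing 0.0
tape 0.2845744680851064 carton 0.6833333333333333 handle top 0.009142857142857144
184 ++++++++++++++++++++++++++++#======###################==============--:-==-............   
185 +++++++++++++++++++++++++++++++===+###################-============----===-...........   .
186 +++++++++++++++++++++++++++++++++++###################=============--:-==-:...........    
187 +++++++++++++++++++++++++++++++++++++#################=============--:-==-............    
188 ++++++++++++++++++++++++++++++++++++++++##############-===========--::===-............ .  
189 +++++++++++++++++++++++++++++++++++++++++++###########============----==-:............  . 
190 ++++++++++++++++++++++++++++++++++++++++++++++########===========---:-==-............     
191 ++++++++++++++++++++++++++++++++++++++++++++++++---##-===========----===-.............    
192 ++++++++++++++++++++++++++++++++++++++++++++++++++++=============--:-==-:............     
193 +++++++++++++++++++++++++++++++++++++++++++++++++++++++=====++===--:-==-.............   ..
```

```bash
python3 -c "
from rig import workorder
print(workorder.close_job())"
```

```text
the job is handed in; nothing more can be done
None
```

The job is handed in with no verdict returned: my last images show the vial upright in the dish, all three offcuts in the bin and the tray down level and released, with the tape roll and carton never approached (the arm hid them in my final check).

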